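# Line up capacitors by size on the test strip

### The arm

A 6-joint arm with a two-finger parallel gripper is mounted at the origin on the work surface. World frame = base frame: x ahead of the robot, y to its left, z up, the work surface at z = 0. Lengths are in mm, angles in rad, forces in N, time in s.
With the tool pointing down it reaches from about 350 to 975 mm from the base axis. Payload 7.1 kg.
Tool frame: the origin (TCP) lies on the front face of the gripper's body, between the roots of the fingers; the fingertips stand 80 mm ahead of it and the grasp point (between the pads) lies 61 mm ahead of it (env.tips_ahead is the distance from the TCP to the fingertips, in mm); z points along the fingers, y is the line along which they close (so a half turn about z gives the same grasp; the last joint's range is limited). The gripper opens to 88 mm and grips with 3 to 60 N. Pads are 20 mm wide; open, the fingers measure 115 mm over their backs; the gripper's body (75 mm by 178 mm) begins 61 mm behind the grasp point.
Start: joints at [1.095, 0.423, 1.63, -0, 1.089, -0.019], TCP at [275.642, 560.916, 302.675] pointing down, gripper open.
Joint ranges: [-3, 3], [-0.9, 2.11], [0.09, 2.58], [-1.31, 4.45], [0.11, 2.69], [-2.54, 2.54]. Speed limits (rad/s): [2.39, 2.39, 3.01, 3.14, 3.14, 3.14].

### API

Orientations are given as a unit quaternion [x, y, z, w].
In Python, from station import env, set_gripper, viewer, workorder gives the robot as it stands. Calls block until the motion is done:
- env.reach(position, orientation): joint-space move of the TCP to a pose.
- env.move_l(position, rot=None, rate=150, f_stop=None): straight line of the TCP; rot=None keeps the orientation; rate is the mean speed in mm/s. With f_stop (N) it stops when the force on the tool has changed by that much, and returns True; else False.
- env.move_joints(angles): joint-space move.
- set_gripper(opening): finger opening in mm; the grip force is fixed at half the most; returns when the fingers have stopped.
- env.hold(seconds).
- env.ik(position, orientation): joint angles nearest the present ones, or None.
- env.read_state(): the state.
- viewer.camera(name): name is "side" or "top"; returns the picture (480x640x3 uint8, blue, green, red); there is no depth.
- viewer.camera_params(name): a dict with "fx", "fy", "cx", "cy" (pixels), "pose" (4x4, takes a point from camera to world coordinates). Camera axes: x right, y up, looking along -z (the intrinsics and any distortion apply to the point x, -y, -z); pixel columns grow to the right and rows downward; lengths in mm; the calibration is good to about 2 mm. A picture is of the moment at which its call begins. camera_params takes no time and is no camera call.
A pose or a line that the arm cannot do raises env.IKError and nothing moves.
- workorder.sign_off(): hands the job in; it is judged then, once.
The state is a dict: "time_s": time; "qpos": joint angles; "dq": joint speeds; "tau": joint torques, N m; "tool_pos": TCP position; "orientation": TCP orientation; "force": force on the tool from outside, world axes, zero at the start; "wrist_torque": the same for the moment, N m; "width": finger opening in mm; "grip_force": force on a finger pad.
Only numpy, scipy, OpenCV 4.12 (cv2) and the standard library are available. Lean on these libraries where they do the work, as an engineer would, in place of code of your own. Each camera call takes 0.05 s, during which the arm holds its last target. There are 200 camera calls.

### The job

Stand the four capacitors upright on the four foam seats of the test strip, one centred on each, in order of size: the smallest on the seat next to the red multimeter, the largest at the other end by the soldering-iron stand. Set each one down without dropping it or knocking any over, and leave the meter and the stand where they are.

Things in the scene. Friction and masses are not known exactly. Their poses are not given: they have to be found in the camera images.
- cap_black: loose capacitor, an upright plain cylinder with a black sleeve and bare aluminium top, diameter 22 mm, height 34 mm, the smallest of the four, about 25 g; origin at the centre of its underside, z along its axis (up)
- cap_orange: loose capacitor, an upright plain cylinder with an orange sleeve and bare aluminium top, diameter 30 mm, height 42 mm, second smallest of the four, about 50 g; origin at the centre of its underside, z along its axis (up)
- cap_blue: loose capacitor, an upright plain cylinder with a blue sleeve and bare aluminium top, diameter 38 mm, height 52 mm, second largest of the four, about 95 g; origin at the centre of its underside, z along its axis (up)
- cap_green: loose capacitor, an upright plain cylinder with a green sleeve and bare aluminium top, diameter 48 mm, height 62 mm, the largest of the four, about 170 g; origin at the centre of its underside, z along its axis (up)
- seat_a: fixed foam seat: dark grey pad 70 x 70 x 10 mm, flat, with a thin white ring 60 mm across; lies on an aluminium strip 340 x 90 x 4 mm. Origin: centre of its underside, 4 mm above the bench; its top face is 10 mm above the origin; y along the row. End seat of a row a, b, c, d towards +y, pitch 85 mm; all four look alike
- seat_b: fixed foam seat: dark grey pad 70 x 70 x 10 mm, flat, with a thin white ring 60 mm across; lies on an aluminium strip 340 x 90 x 4 mm. Origin: centre of its underside, 4 mm above the bench; its top face is 10 mm above the origin; y along the row. Inner seat of a row a, b, c, d towards +y, pitch 85 mm; all four look alike
- seat_c: fixed foam seat: dark grey pad 70 x 70 x 10 mm, flat, with a thin white ring 60 mm across; lies on an aluminium strip 340 x 90 x 4 mm. Origin: centre of its underside, 4 mm above the bench; its top face is 10 mm above the origin; y along the row. Inner seat of a row a, b, c, d towards +y, pitch 85 mm; all four look alike
- seat_d: fixed foam seat: dark grey pad 70 x 70 x 10 mm, flat, with a thin white ring 60 mm across; lies on an aluminium strip 340 x 90 x 4 mm. Origin: centre of its underside, 4 mm above the bench; its top face is 10 mm above the origin; y along the row. End seat of a row a, b, c, d towards +y, pitch 85 mm; all four look alike
- meter: red multimeter lying face up on the bench off one end of the row (either end, differs from start to start), 160 x 80 mm (its own x, y) and 46 mm high, loose; its centre is about 120 mm from the centre of the end seat beside it; origin at the centre of its underside. To be left where it is
- iron_stand: black soldering-iron stand with tan sponge and steel spring, off the other end of the row from the meter, 150 x 80 mm (its own x, y) and 46 mm high, loose; origin at the centre of its underside. To be left where it is
Not all that is in view belongs to the job. What is shaped like the meter but green is not meant.

How it is judged (in metres and radians):
At the end, for the whole second after the job is handed in: Each capacitor stands upright (within 0.1 rad), released and at rest on the face of its own seat, its axis within 12 mm of the seat's centre, in order of size with the smallest on the seat beside the meter and the largest beside the iron stand; meter and stand within 20 mm of where they began (((horizontal distance between meter and seat_a below 0.2 m and horizontal distance between cap_black and seat_a below 0.012 m and z of cap_black in the frame of seat_a between 0.006 and 0.014 m and horizontal distance between cap_orange and seat_b below 0.012 m and z of cap_orange in the frame of seat_b between 0.006 and 0.014 m and horizontal distance between cap_blue and seat_c below 0.012 m and z of cap_blue in the frame of seat_c between 0.006 and 0.014 m and horizontal distance between cap_green and seat_d below 0.012 m and z of cap_green in the frame of seat_d between 0.006 and 0.014 m) or (horizontal distance between meter and seat_d below 0.2 m and horizontal distance between cap_black and seat_d below 0.012 m and z of cap_black in the frame of seat_d between 0.006 and 0.014 m and horizontal distance between cap_orange and seat_c below 0.012 m and z of cap_orange in the frame of seat_c between 0.006 and 0.014 m and horizontal distance between cap_blue and seat_b below 0.012 m and z of cap_blue in the frame of seat_b between 0.006 and 0.014 m and horizontal distance between cap_green and seat_a below 0.012 m and z of cap_green in the frame of seat_a between 0.006 and 0.014 m)) and angle between each of cap_black, cap_orange, cap_blue, cap_green's own z axis and vertical below 0.1 rad and linear speed of each of cap_black, cap_orange, cap_blue, cap_green below 0.02 m/s and distance of each of meter, iron_stand from where it was at the start of the episode below 0.02 m); the robot touches nothing.
It fails at once if a capacitor is knocked over (tilted more than 0.7 rad) (angle between any of cap_black, cap_orange, cap_blue, cap_green's own z axis and vertical above 0.7 rad).
It fails at once if a capacitor is dropped (moving faster than 0.6 m/s, a fall of about 18 mm, with no finger on it) ((linear speed of cap_black above 0.6 m/s and contact force between cap_black and the fingers below 0.02 N) or (linear speed of cap_orange above 0.6 m/s and contact force between cap_orange and the fingers below 0.02 N) or (linear speed of cap_blue above 0.6 m/s and contact force between cap_blue and the fingers below 0.02 N) or (linear speed of cap_green above 0.6 m/s and contact force between cap_green and the fingers below 0.02 N)).
It fails at once if the multimeter or the soldering-iron stand is shifted more than 20 mm (distance of any of meter, iron_stand from where it was at the start of the episode above 0.02 m).
It also fails if it takes over 102 s, if anything falls off the work surface, if the arm or the gripper's body presses on something with over 40 N, if the wrist force passes 120 N, or if a joint passes its speed limit or range.

## Working session

There is one attempt and no reset: what is moved stays moved. The work goes in short steps, each a Python script; the robot and the scene stay as the last script left them, time stands still between calls to the robot, and variables do not carry over. Pictures are saved under pics/ and viewed, at most 14 in all, crops included, and the job is handed in when it is done.

```bash
mkdir -p pics; ls; python3 - <<'E'
from station import env,viewer
import cv2
for n in("top","side"):
    cv2.imwrite(f"pics/{n}0.png",viewer.camera(n)); print(viewer.camera_params(n))
s=env.read_state(); print(s["orientation"],s["time_s"],s["width"],env.tips_ahead)
E
```

```text
pics
{'fx': 604.7729259540386, 'fy': 604.7729259540386, 'cx': 313.82095525939434, 'cy': 239.2785116755056, 'pose': array([[-2.95115766e-02,  9.96340147e-01, -8.02208097e-02,
         4.42754046e+02],
       [-9.99563800e-01, -2.95070912e-02,  1.24162394e-03,
        -1.19952432e+01],
       [-1.13000297e-03,  8.02224596e-02,  9.96776344e-01,
         1.19784761e+03],
       [ 0.00000000e+00,  0.00000000e+00,  0.00000000e+00,
         1.00000000e+00]])}
{'fx': 440.15850250999455, 'fy': 440.15850250999455, 'cx': 320.37757548400236, 'cy': 239.78804797046865, 'pose': array([[ 6.94811817e-01,  4.08966735e-01, -5.91593398e-01,
         4.20466568e+01],
       [-7.19007537e-01,  3.76393643e-01, -5.84256782e-01,
        -5.13371699e+02],
       [-1.62695943e-02,  8.31308628e-01,  5.55572916e-01,
         5.12281378e+02],
       [ 0.00000000e+00,  0.00000000e+00,  0.00000000e+00,
         1.00000000e+00]])}
[ 2.26430880e-01  9.74026959e-01 -7.11030289e-04 -1.84001650e-04] 0.1 87.52497921925662 80.0
```

View pics/top0.png

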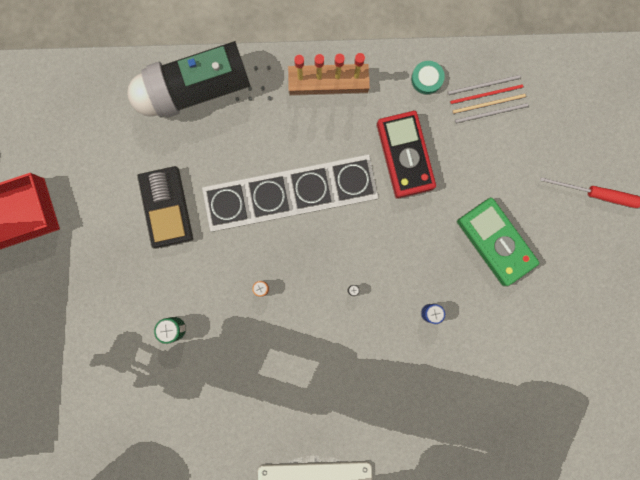

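View pics/side0.png

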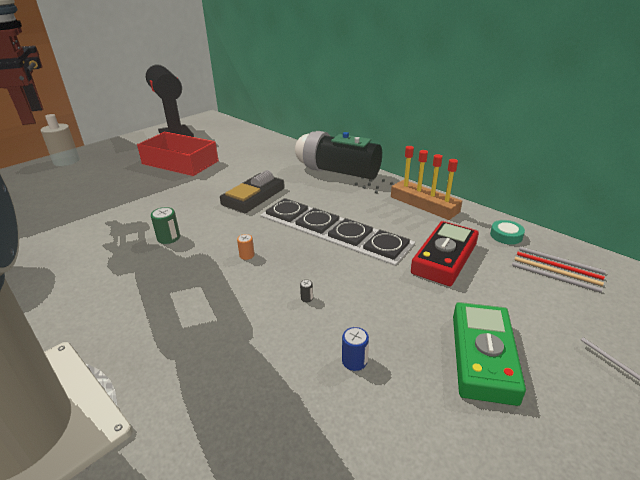

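```bash
cat > vis.py <<'E'
import numpy as np, cv2
from station import viewer
def ray(n,uv,z):
    p=viewer.camera_params(n); T=p["pose"]
    d=T[:3,:3]@np.array([(uv[0]-p["cx"])/p["fx"],-(uv[1]-p["cy"])/p["fy"],-1])
    return T[:3,3]+d*(z-T[2,3])/d[2]
def proj(n,P):
    p=viewer.camera_params(n); T=p["pose"]; P=np.atleast_2d(P)
    c=(P-T[:3,3])@T[:3,:3]
    return np.c_[p["cx"]-p["fx"]*c[:,0]/c[:,2],p["cy"]+p["fy"]*c[:,1]/c[:,2]]
def circ(c,r,z):
    t=np.linspace(0,2*np.pi,60); return np.c_[c[0]+r*np.cos(t),c[1]+r*np.sin(t),0*t+z]
def refine(g,n,c,r,z,sgn=0,R=14):
    "centre maximising mean radial gradient (inside brighter) at radius r, or ring brightness (sgn=0)"
    g=cv2.GaussianBlur(g,(0,0),.8).astype(np.float32)
    def samp(c,r):
        q=proj(n,circ(c,r,z)).astype(np.float32); return cv2.remap(g,q[None,:,0].copy(),q[None,:,1].copy(),1).mean()
    best=max((samp(c+np.array([dx,dy]),r)*(1) -.5*samp(c+np.array([dx,dy]),r+5)-.5*samp(c+np.array([dx,dy]),r-5),dx,dy) if sgn==0 else
             (samp(c+np.array([dx,dy]),r-2)-samp(c+np.array([dx,dy]),r+2),dx,dy) for dx in np.arange(-R,R+.1,.5) for dy in np.arange(-R,R+.1,.5))
    return c+np.array(best[1:]),best[0]
CAPS=dict(black=(11,34),orange=(15,42),blue=(19,52),green=(24,62))
E
python3 - <<'E'
from vis import *
im=cv2.imread("pics/top0.png"); g=cv2.cvtColor(im,6)
px=dict(green=(167,331),orange=(260,289),black=(353,290),blue=(433,314))
out=cv2.resize(im,None,fx=3,fy=3,interpolation=2)
def draw(c,r,z,col): cv2.polylines(out,[np.int32((proj("top",circ(c,r,z))+.5)*3)],True,col,1)
S=[]
for uv in [(353,180),(311,188),(268,196),(227,205)]:
    c,s=refine(g,"top",ray("top",uv,14)[:2],29.5,14); S.append(c); print("seat",c,s); draw(c,30,14,(0,0,255))
print(np.diff(S,axis=0),np.linalg.norm(np.diff(S,axis=0),axis=1))
for k,uv in px.items():
    r,h=CAPS[k]; c0=ray("top",uv,h)[:2]; c,s=refine(g,"top",c0,r,h,1,8); print(k,c0,c,s); draw(c,r,h,(0,0,255)); draw(c0,3,h,(255,0,255))
tiles=[out[v*3-75:v*3+75,u*3-75:u*3+75] for u,v in px.values()]
a=np.hstack(tiles); b=out[450:705,600:1200]
cv2.imwrite("pics/c0.png",np.vstack([a,b]))
E
```

```text
Traceback (most recent call last):
  File "vis.py", line 18, in refine
    best=max((samp(c+np.array([dx,dy]),r)*(1) -.5*samp(c+np.array([dx,dy]),r+5)-.5*samp(c+np.array([dx,dy]),r-5),dx,dy) if sgn==0 else
  File "vis.py", line 18, in <genexpr>
    best=max((samp(c+np.array([dx,dy]),r)*(1) -.5*samp(c+np.array([dx,dy]),r+5)-.5*samp(c+np.array([dx,dy]),r-5),dx,dy) if sgn==0 else
                                                  ~~~~^^^^^^^^^^^^^^^^^^^^^^^^^
  File "vis.py", line 17, in samp
    q=proj(n,circ(c,r,z)).astype(np.float32); return cv2.remap(g,q[None,:,0].copy(),q[None,:,1].copy(),1).mean()
      ~~~~^^^^^^^^^^^^^^^
  File "vis.py", line 8, in proj
    p=viewer.camera_params(n); T=p["pose"]; P=np.atleast_2d(P)
ValueError: time passes only in moves, steps and waits
```

```bash
sed -i 's/viewer.camera_params(n)/PAR[n]/; s/^from station import viewer/from station import viewer\nPAR={n:viewer.camera_params(n) for n in ("top","side")}/' vis.py
cat > meas.py <<'E'
from vis import *
im=cv2.imread("pics/top0.png"); g=cv2.cvtColor(im,6)
px=dict(green=(167,331),orange=(260,289),black=(353,290),blue=(433,314))
out=cv2.resize(im,None,fx=3,fy=3,interpolation=2)
def draw(c,r,z,col): cv2.polylines(out,[np.int32((proj("top",circ(c,r,z))+.5)*3)],True,col,1)
S=[]
for uv in [(353,180),(311,188),(268,196),(227,205)]:
    c,s=refine(g,"top",ray("top",uv,14)[:2],29.5,14); S.append(c); print("seat",c,s); draw(c,30,14,(0,0,255))
print(np.diff(S,axis=0),np.linalg.norm(np.diff(S,axis=0),axis=1))
for k,uv in px.items():
    r,h=CAPS[k]; c0=ray("top",uv,h)[:2]; c,s=refine(g,"top",c0,r,h,1,8); print(k,c0,c,s); draw(c,r,h,(0,0,255)); draw(c0,3,h,(255,0,255))
tiles=[out[v*3-75:v*3+75,u*3-75:u*3+75] for u,v in px.values()]
a=np.hstack(tiles); b=out[450:705,600:1200]
cv2.imwrite("pics/c0.png",np.vstack([a,b]))
E
python3 meas.py
```

```text
seat [654.89328867 -93.95711806] 54.635113
seat [640.87423748  -9.89634613] 52.396233
seat [626.94064263  73.97337607] 49.720936
seat [612.42780418 157.26428885] 53.40929
[[-14.01905119  84.06077193]
 [-13.93359485  83.86972219]
 [-14.51283845  83.29091278]] [85.22175294 85.01926468 84.54583746]
green [370.99728994 264.90699701] [367.49728994 261.90699701] 23.22892
orange [443.82883457  91.85215779] [445.32883457  93.85215779] 27.468124
black [436.66244775 -85.66128113] [439.66244775 -88.66128113] 16.559677
blue [ 387.33921842 -233.41731331] [ 383.33921842 -238.41731331] 26.441048
```

View pics/c0.png

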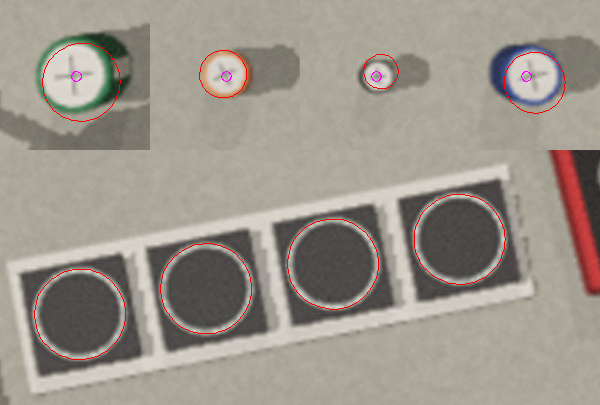

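```bash
cat > meas2.py <<'E'
from vis import *
im=cv2.imread("pics/top0.png")
px=dict(green=(167,331),orange=(260,289),black=(353,290),blue=(435.5,314))
big=cv2.resize(im,None,fx=4,fy=4,interpolation=2); out=big.copy(); C={}
for k,uv in px.items():
    r,h=CAPS[k]; uv=np.array(uv,float)
    m=(big.min(2)>185).astype(np.uint8)
    w=np.zeros_like(m); cv2.circle(w,tuple(np.int32((uv+.5)*4)),int(4*r*.56),1,-1)
    cs,_=cv2.findContours(m*w,0,1); c=max(cs,key=cv2.contourArea)
    (u,v),rr=cv2.minEnclosingCircle(c); M=cv2.moments(c)
    uvc=np.array([M["m10"],M["m01"]])/M["m00"]/4-.375
    C[k]=ray("top",uvc,h)[:2]; print(k,uvc,np.array([u,v])/4-.375,rr/4,C[k].round(1))
    cv2.polylines(out,[np.int32((proj("top",circ(C[k],r,h))+.5)*4)],True,(0,0,255),1); cv2.drawContours(out,[c],-1,(255,0,255),1)
cv2.imwrite("pics/c1.png",np.hstack([out[int(v*4)-98:int(v*4)+98,int(u*4)-98:int(u*4)+98] for u,v in px.values()]))
E
python3 meas2.py
```

```text
green [165.89708529 330.58838358] [165.8729248  330.56481934] 10.233490943908691 [371.8 267. ]
orange [259.60099652 288.2264192 ] [259.59375 288.28125] 5.94984769821167 [445.3  92.6]
black [353.556074   290.07124536] [353.49755859 290.14611816] 4.174871444702148 [436.5 -86.7]
blue [435.07851435 313.7629819 ] [434.88986206 313.85778809] 7.954808235168457 [ 387.7 -237.3]
```

View pics/c1.png

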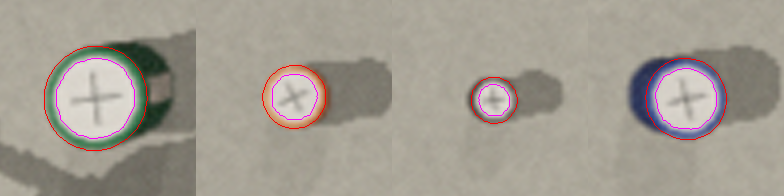

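```bash
cat > job.py <<'E'
import numpy as np, sys
from station import env,set_gripper
a=1.738; Q=[np.cos(a/2),np.sin(a/2),0,0]
C=dict(green=(371.8,267.),orange=(445.3,92.6),black=(436.5,-86.7),blue=(387.7,-237.3))
S=dict(black=(654.9,-93.9),orange=(640.9,-9.9),blue=(626.9,73.9),green=(612.6,157.3))
G=dict(black=23,orange=26,blue=30,green=34); Z=230
def run(k):
    z=61+G[k]; c,s=C[k],S[k]
    env.reach([*c,Z],Q); env.move_l([*c,z],rate=120)
    set_gripper(10); w=env.read_state()
    print(k,"width",round(w["width"],1),"grip",w["grip_force"])
    env.move_l([*c,Z],rate=150); print(" lifted",round(env.read_state()["width"],1))
    env.move_l([*s,Z],rate=200); env.move_l([*s,z+22],rate=150)
    hit=env.move_l([*s,z+13.5],rate=15,f_stop=3)
    st=env.read_state(); print(" contact",hit,st["tool_pos"][2]-z)
    set_gripper(80); env.move_l([*s,Z],rate=150); print(" t",env.read_state()["time_s"])
if __name__=="__main__":
    for d in (C,S):
        for k in d:
            for h in (Z,61+G[k]):
                q=env.ik([*d[k],h],Q)
                if q is None or abs(q[5])>2.4: print("ik",k,h,q)
    for k in sys.argv[1:]: run(k)
E
python3 job.py black && python3 -c "
from station import viewer; import cv2
a=viewer.camera('top');b=viewer.camera('side')
cv2.imwrite('pics/p1.png',b)"
```

```text
black width 21.4 grip 29.999925792217255
 lifted 21.5
 contact True 13.979089773154172
 t 10.8083
```

View pics/p1.png

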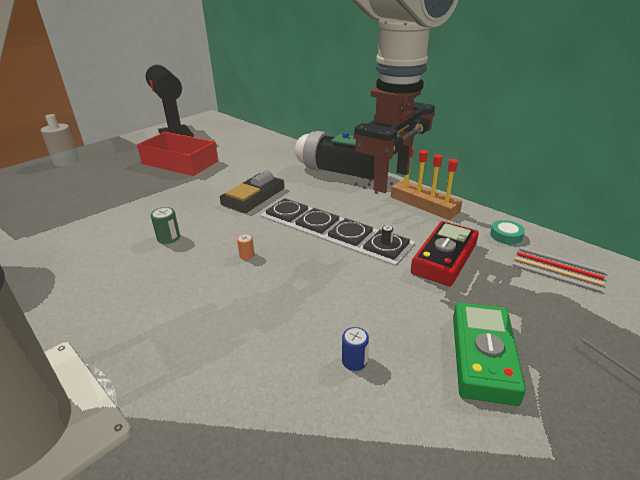

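The black capacitor stands at (388,235), central in the ring of the seat by the red meter; the others are untouched. I'll go on.

```bash
python3 job.py orange blue green && python3 - <<'E'
from station import env,viewer
import cv2
from job import Q
env.reach([400,200,300],Q)
a=viewer.camera('top'); cv2.imwrite('pics/top1.png',a)
b=viewer.camera('side'); cv2.imwrite('pics/side1.png',b)
cv2.imwrite('pics/p2.png',cv2.resize(a[140:260,120:450],None,fx=2.4,fy=2.4,interpolation=2))
cv2.imwrite('pics/p3.png',cv2.resize(b[130:300,200:500],None,fx=2.4,fy=2.4,interpolation=2))
E
```

```text
orange width 29.6 grip 30.000105500221252
 lifted 29.4
 contact True 14.032107659240566
 t 19.9417
blue width 37.6 grip 30.000238716602325
 lifted 37.6
 contact True 14.074106367442027
 t 29.725
green width 47.6 grip 30.00053733587265
 lifted 47.5
 contact True 14.217846414343953
 t 38.4167
```

View pics/p2.png

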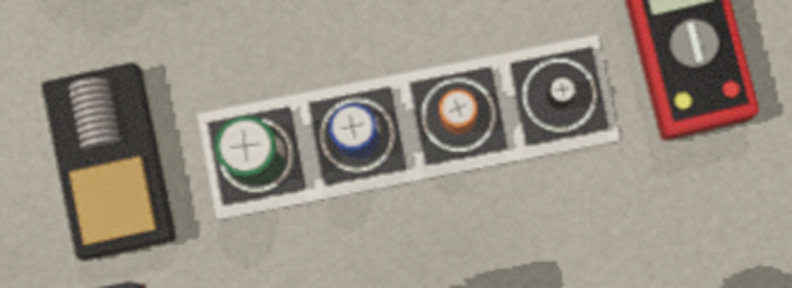

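View pics/p3.png

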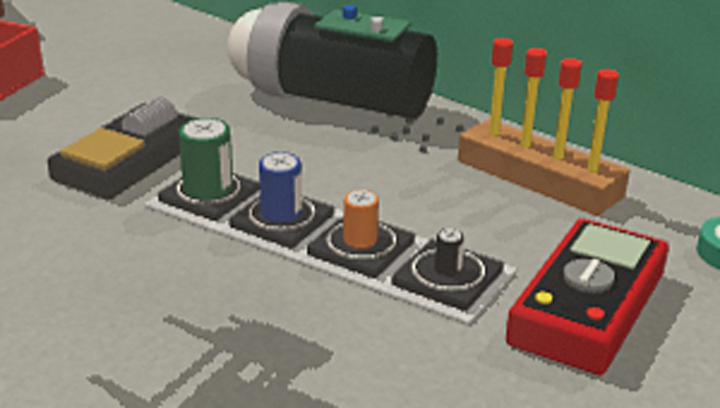

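The picture shows all four standing in the right order. The crosses on their tops are at crop (246,147), (352,127), (459,108) and (562,90). I'll check these against the seat centres, then hand in.

```bash
python3 - <<'E'
from vis import *
from job import S
from station import workorder
ok=True
for k,p in dict(green=(246,147),blue=(352,127),orange=(459,108),black=(562,90)).items():
    e=ray("top",np.array(p)/2.4+[119.7,139.7],CAPS[k][1]+14)[:2]-S[k]; print(k,e.round(1)); ok&=np.hypot(*e)<8
if ok: print(workorder.sign_off())
E
```

```text
green [-2.6 -1.5]
blue [-2.  -0.3]
orange [-1.7 -1.1]
black [-2.2 -0. ]
the job is handed in; nothing more can be done
None
```

The job is handed in: all four capacitors stand upright on their seats in order, black beside the red meter through to green beside the stand, each measured within about 3 mm of its seat's centre; the meter and stand look unmoved in the pictures, though I did not measure them.

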